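# Top off and square a pile of decorative panels

## Task

Slide the gold-edged cover panel out of its bay onto the top of the untidy pile of three red panels, then square the whole pile up so that all four lie flat, one exactly over the other, flush against both fences of the jig. The panels are brittle, so press and push them only gently, and leave the other things on the table alone.

Things in the scene. Friction and masses are not known exactly. Their poses are not given: they have to be found in the camera images.
- jig: Jig fixed to the table, 167 (x) x 377 mm (y), origin under the middle of its 8 mm plywood plate. On its -y half the pile lies in the square corner of two aluminium fences, 52 mm high above the table, open to -x and +y; on its +y half stands a white deck with a blue-walled bay. Between deck and pile is a gap 33 to 55 mm wide, down to the plate
- pile_spot (a point): On the plate's top, 8 mm above the table, at jig x 0, y -95 mm: every panel's centre lies over it when the pile is flush. Axes as the jig's. Back fence: inner face the plane jig x = +70 mm (for y -177 to -15); side fence: inner face the plane jig y = -165 mm (for x -60 to +70)
- bay_floor (a point): On the deck's top, 36 mm above the table, at jig x -8, y +110 mm, mid-bay; axes as the jig's. Deck: jig y +30 to +200. Blue walls reach 16 mm above the deck: inner faces at jig x = -82 and +66, back one at y = +190; the bay is open towards the pile (-y), where the deck ends at y = +30
- panel_low: Bottom panel of the untidy pile: stiff, dark-red edged, with a red paper-cut rosette on white; 140 x 140 x 8 mm, about 0.17 kg; origin at the centre of its underside, z up through the face, x and y along its edges
- panel_mid: Second panel of the pile, the same as panel_low, lying on it
- panel_high: Third panel of the pile, the same, lying on panel_mid (its top face 32 mm above the table)
- cover: Gold-edged cover panel with the same rosette, lying flat in the walled bay, its top 8 mm below the walls and 44 mm above the table, with 2 to 6 mm between its sides and the walls; 140 x 140 x 8 mm, about 0.17 kg; origin at the centre of its underside, z up through the face, x and y along its edges
- tube_a: Kraft tube with blue ends lying behind the jig, 180 mm long, 40 mm thick, origin under its middle; bystander
- tube_b: Another such tube, to the robot's left; bystander
- tape: Roll of brown tape lying flat left of the jig, 96 mm across, 45 mm high; bystander
- stapler: Red and black stapler, 150 mm long, 50 mm high; bystander
- mug: White mug, 80 mm across, 90 mm high; bystander
- glue: White glue bottle with orange cap, 60 mm across, 130 mm high; bystander
- discs: Finished pile of red and white round panels, 200 mm across, 35 mm high; bystander
Not all that is in view belongs to the job. Leave any blue or purple look-alike of the panel_high alone.

How it is judged:
By the outcome, as a careful person would: the job done as asked, in the order asked, and still so for the second after the job is handed in, with the robot touching nothing.
It also fails if it takes over 58 s, if anything falls off the work surface, if the arm or the gripper's body presses on something with over 40 N, if the wrist force passes 120 N, or if a joint passes its speed limit or range.

## Robot

A 6-joint arm with a two-finger parallel gripper is mounted at the origin on the work surface. World frame = base frame: x ahead of the robot, y to its left, z up, the work surface at z = 0. Lengths are in mm, angles in rad, forces in N, time in s.
With the tool pointing down it reaches from about 400 to 925 mm from the base axis. Payload 12.5 kg.
Tool frame: the origin (TCP) lies at the very end of the fingers, on their centre line; the grasp point (between the pads) lies 19 mm behind it; z points along the fingers, y is the line along which they close (so a half turn about z gives the same grasp; the last joint's range is limited). The gripper opens to 95 mm and grips with 3 to 60 N. Pads are 20 mm wide; open, the fingers measure 119 mm over their backs; the gripper's body (75 mm by 180 mm) begins 59 mm behind the grasp point.
Start: joints at [1.209, 0.491, 1.559, -0, 1.092, -0.106], TCP at [158.119, 604.686, 214.661] pointing down, gripper open.
Joint ranges: [-3.1, 3.1], [-0.84, 2.19], [0.05, 2.79], [-1.13, 4.28], [0.06, 2.93], [-2.69, 2.69]. Speed limits (rad/s): [2.22, 2.22, 2.79, 3.14, 3.14, 3.14].

## Interface

Orientations are given as [roll, pitch, yaw] about the fixed x, y, z axes, in that order (R = Rz(yaw) Ry(pitch) Rx(roll)).
In Python, from cell import * gives the robot as it stands.
- The arm moves only by the tool jog_arm, never from a script. Its argument "targets" is a list of rows, each an object with "turn": the turn, a rotation vector about the world's x, y, z in degrees, a list of three; "slide": the shift along the world's x, y, z in mm, a list of three; "claw": the opening in per cent of the stroke, from 0 (shut) to 100 (fully open). In form: [{"turn": [wx, wy, wz], "slide": [x, y, z], "claw": claw}, ...]. A call has 1 to 5 rows; each row shifts and turns the commanded pose from where the row before left it; what a row does not reach is not made up. A row lasts 1/8 s, in which the tool goes at most 62.5 mm and 10.7 degrees, less where a joint would pass 70% of its speed; a pose out of reach is approached as far as the arm can. A call with a gripper value outside its range is refused whole. The fingers move at their own pace and stop on an object; the grip force is fixed at half the most. Time passes only in rows, so rows that do not move let the fingers close. It gives the time, the measured TCP pose, the force, the opening and the grip force at its end, in the units of the state.
- state(): the state, without advancing time (a new reading comes with each control period).
- read_camera(name): name is "scene" or "top" or "wrist"; returns a dict with "frame" (420x560x3 uint8, blue, green, red), "mtx" (3x3 intrinsics, pixels), "R" (3x3) and "t" (3): a world point X has camera coordinates R X + t. Camera axes: x right, y down, z forward; pixel columns grow to the right and rows downward; lengths in mm; the calibration is good to about 2 mm. A picture is of the moment at which its call begins. There is no depth.
- job_done(): hands the job in; it is judged then, once.
Trained networks look in the newest picture that a camera, given by its name, has taken for a name from the list of things; names that differ only in an ending like _2 or _b are one class to them, and where a whole thing is asked for, a point or a joint stands for the part that bears it (a point fixed in the world has none). Each returns a list of dicts, best first, with "conf" (0 to 1); they miss things now and then, are a little off and sometimes report something else, mostly with a low value. They report only what shows in the picture. A call takes as long as a camera call. They do not tell look-alikes from the thing itself.
- look_for(query, camera): "xy" ([column, row] in pixels, amid what is visible of it).
The state is a dict: "t": time; "joints": joint angles; "qvel": joint speeds; "tau": joint torques, N m; "eef_pos": TCP position; "tcp_rot": TCP orientation; "ft_force": force on the tool from outside, world axes, zero at the start; "moment": the same for the moment, N m; "opening": opening from 0.0 (shut) to 1.0 (fully open); "grip_force": force on a finger pad.
Only numpy, scipy, OpenCV 4.12 (cv2) and the standard library are available. Lean on these libraries where they do the work, as an engineer would, in place of code of your own. Each camera call takes 0.05 s, during which the arm holds its last target. There are 200 camera calls.

## Working session

There is one attempt and no reset: what is moved stays moved. The work goes in short steps, Python scripts to look and compute and a tool call to move; the robot and the scene stay as the last step left them, time stands still between calls to the robot, and variables do not carry over. Pictures are saved under pics/ and viewed, at most 10 in all, crops included, and the job is handed in when it is done.

Besides the shell and the picture viewer there is one more tool, called after ">>>" as a command line: name --argument value ..., lists and objects as JSON in quotes. jog_arm: Moves the arm, as the interface text tells. Its arguments: {"type":"object","properties":{"targets":{"type":"array","items":{"type":"object","properties":{"turn":{"type":"array","items":{"type":"number"}},"slide":{"type":"array","items":{"type":"number"}},"claw":{"type":"number"}}}}},"required":["targets"]}

```bash
mkdir -p pics; cat > h.py <<'E'
from cell import *
import numpy as np, cv2
def px(c,X):
    p=c["R"]@np.array(X,float)+c["t"]; q=c["mtx"]@p; return q[:2]/q[2]
def ray(c,uv,z):
    d=c["R"].T@np.linalg.solve(c["mtx"],np.array([uv[0],uv[1],1.])); o=-c["R"].T@c["t"]
    return o+d*(z-o[2])/d[2]
E
python3 - <<'E'
from h import *
s=state(); print(s["t"],s["eef_pos"],s["tcp_rot"],s["opening"])
ims=[]
for n in ("top","scene"):
    c=read_camera(n); cv2.imwrite(f"pics/{n}0.png",cv2.resize(c["frame"],(800,600))); print(n,-c["R"].T@c["t"],c["mtx"][0,0])
    for q in ("jig","cover","panel_high"):
        for r in look_for(q,n)[:4]: print(q,np.round(r["xy"]),round(r["conf"],2), np.round(ray(c,r["xy"],40)))
E
```

```text
0.0 [158.02861436 604.43477234 214.05141318] [-3.14046665e+00 -1.00995963e-04  2.88579903e+00] 1.0025265434849022
top [ 395.31011783   -6.6530878  1272.04483996] 466.986631990655
jig [257. 184.] 0.61 [590.  92.  40.]
cover [222. 193.] 0.71 [569. 186.  40.]
cover [295. 194.] 0.23 [559.  -7.  40.]
panel_high [256. 284.] 0.81 [325. 101.  40.]
panel_high [293. 197.] 0.78 [551.  -2.  40.]
panel_high [352. 270.] 0.59 [ 356. -149.   40.]
scene [1281.84701206  263.63247601 1328.45884782] 493.0929010723781
jig [294. 251.] 0.88 [615. 107.  40.]
jig [327. 245.] 0.64 [567. 196.  40.]
cover [325. 245.] 0.89 [569. 189.  40.]
panel_high [261. 226.] 0.97 [565. -13.  40.]
panel_high [244. 169.] 0.78 [ 373. -134.   40.]
panel_high [315. 182.] 0.68 [355. 100.  40.]
```

View pics/top0.png

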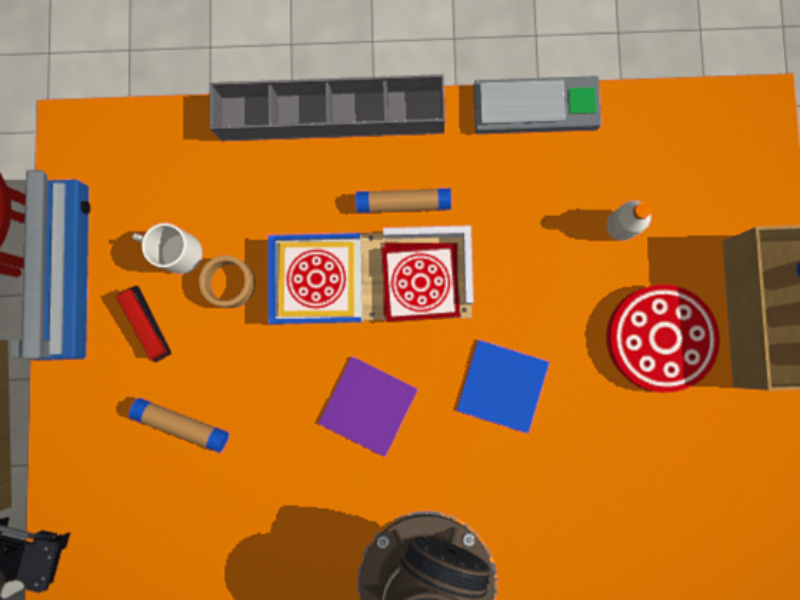

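```bash
python3 - <<'E'
from h import *
c=read_camera("top"); f=c["frame"][130:250,170:350]
cv2.imwrite("pics/crop1.png",cv2.resize(f,(800,533),interpolation=cv2.INTER_CUBIC))
c=read_camera("scene"); f=c["frame"][180:315,200:380]
cv2.imwrite("pics/crop2.png",cv2.resize(f,(800,600),interpolation=cv2.INTER_CUBIC))
E
```

```text
(no output)
```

View pics/crop1.png

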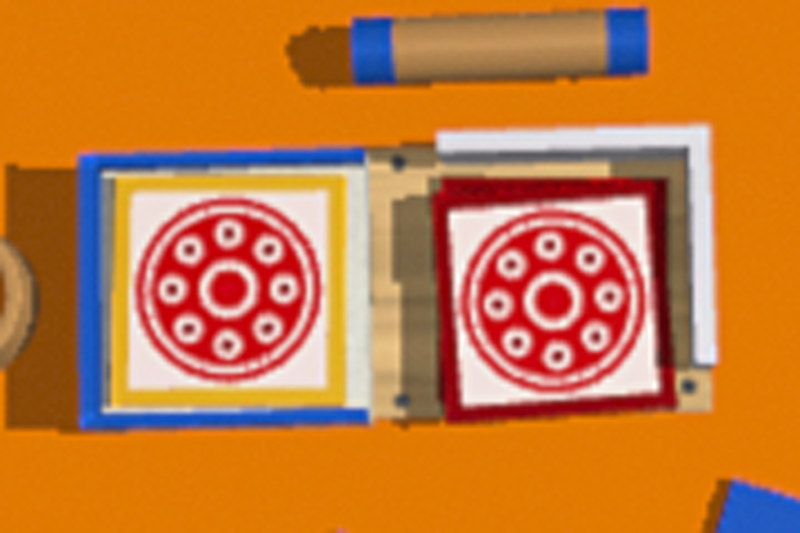

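View pics/crop2.png

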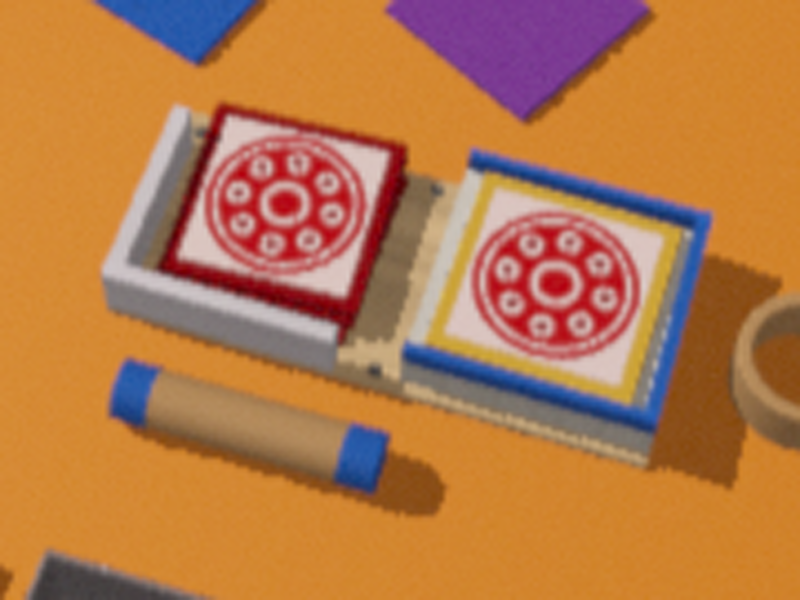

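Red panels at crop1 (553,298) lie in the fence corner. The gold-edged cover at (228,290) is in the blue bay. Blue and purple squares at top view (503,386) and (367,406) are decoys, lying loose on the table. The target pair fits the description because it is inside the jig. Next I fit the jig pose from the corners read in crop1.

```bash
python3 - <<'E'
from h import *
from scipy.optimize import least_squares
c=read_camera("top")
P=np.array([(66,190,52),(-82,190,52),(66,30,52),(-82,30,52),(70,-165,52),(-60,-165,52),(70,-15,52)],float)
C=np.array([(101,168),(103,410),(366,164),(369,410),(688,150),(694,365),(437,153)],float)/4.444+[170,130]
def W(p,Q): 
    a=p[2]; R=np.array([[np.cos(a),-np.sin(a)],[np.sin(a),np.cos(a)]]); return np.c_[Q[:,:2]@R.T+p[:2],Q[:,2]]
res=lambda p:(np.array([px(c,x) for x in W(p,P)])-C).ravel()
r=least_squares(res,[580,90,0.]); p=r.x; print(p,np.degrees(p[2]),r.fun.round(1))
# panel corners in jig frame
a=p[2];R=np.array([[np.cos(a),-np.sin(a)],[np.sin(a),np.cos(a)]])
for n,z,cs in (("cover",44,[(110,178),(345,176),(345,405),(112,406)]),("high",32,[(433,195),(655,180),(674,403),(450,420)])):
    for k in cs:
        print(n,np.round((ray(c,np.array(k)/4.444+[170,130],z)[:2]-p[:2])@R,1))
s=state();print(s["t"],s["eef_pos"],s["ft_force"])
for n,q in(("cover",(-8,112)),("spot",(0,-95))): print(n,p[:2]+R@np.array(q))
np.save("jig.npy",p)
E
```

```text
[ 5.69452904e+02  7.46220955e+01 -1.17929490e-02] -0.6756862049078713 [-0.7 -0.2 -1.2  0.9 -0.2 -0.5 -0.3 -0.2  0.9 -0.4  0.8  0.2  0.8  0.1]
cover [ 60.8 184.5]
cover [59.1 42.9]
cover [-78.7  44.2]
cover [-76.7 183.1]
high [48.6 -9.1]
high [  55.1 -143.5]
high [ -80.3 -151.8]
high [-88.  -17.5]
0.55 [158.11526511 604.67914505 214.67119581] [-0.1722297  -0.27932749 -0.95272418]
cover [562.77423989 186.70864889]
spot [568.33259974 -20.37129856]
```

>>> jog_arm --targets '[{"turn":[0,0,-7.6],"slide":[40.4,-41.6,0],"claw":100},{"turn":[0,0,-7.6],"slide":[40.4,-41.6,0],"claw":100},{"turn":[0,0,-7.6],"slide":[40.4,-41.6,0],"claw":100},{"turn":[0,0,-7.6],"slide":[40.4,-41.6,0],"claw":100},{"turn":[0,0,-7.6],"slide":[40.4,-41.6,0],"claw":100}]'

```text
t: 1.18
eef_pos: [361.3, 395.3, 214.9]
tcp_rot: [3.141, -0.0, 2.218]
ft_force: [1.2, 0.6, 0.0]
opening: 0.998
grip_force: 0.0
```

>>> jog_arm --targets '[{"turn":[0,0,-7.6],"slide":[40.4,-41.6,-20],"claw":100},{"turn":[0,0,-7.6],"slide":[40.4,-41.6,-25],"claw":100},{"turn":[0,0,-7.6],"slide":[40.4,-41.6,-25],"claw":100},{"turn":[0,0,-7.6],"slide":[40.4,-41.6,-25],"claw":100},{"turn":[0,0,-7.6],"slide":[40.4,-41.6,-20],"claw":100}]'

```text
t: 1.8
eef_pos: [562.0, 188.4, 99.6]
tcp_rot: [-3.142, -0.0, 1.555]
ft_force: [0.5, 1.3, -0.5]
opening: 1.0
grip_force: 0.0
```

```bash
python3 - <<'E'
from h import *
from scipy.spatial.transform import Rotation as Ro
s=state();M=Ro.from_euler("xyz",s["tcp_rot"]).as_matrix();print(s["t"],s["eef_pos"],s["ft_force"],np.degrees(np.arctan2(M[1,1],M[0,1])),M[:,2],s["joints"])
c=read_camera("wrist");cv2.imwrite("pics/w1.png",c["frame"])
E
```

```text
1.8 [562.00508235 188.42945     99.57562991] [ 0.53882599  1.30397269 -0.49091526] -0.9136893173031808 [-3.61363508e-05  3.36599784e-05 -9.99999999e-01] [2.12076867e-01 5.81494040e-01 1.75388747e+00 5.61352800e-05
 8.06239388e-01 2.27984896e-01]
```

View pics/w1.png

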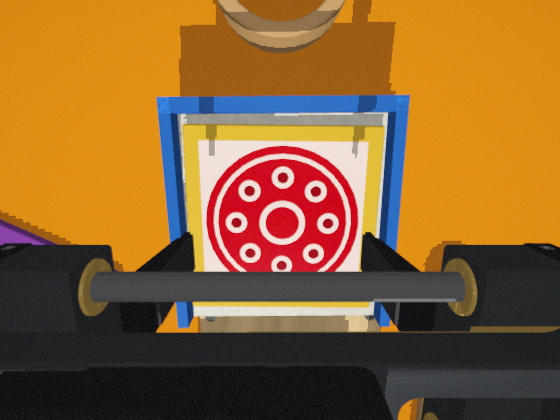

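The wrist view shows the cover in the bay between the fingers. Inner wall-top corners are near (177,114) and (390,111), and the cover's back corners near (184,125) and (383,126).

```bash
python3 - <<'E'
from h import *
c=read_camera("wrist");p=np.load("jig.npy");a=p[2];R=np.array([[np.cos(a),-np.sin(a)],[np.sin(a),np.cos(a)]])
for k,z in (((177,114),52),((390,111),52),((184,125),44),((383,126),44)):
    w=ray(c,k,z);print(w.round(1),((w[:2]-p[:2])@R).round(1))
E
```

```text
[503.2 262.1  52. ] [-68.4 186.7]
[641.6 260.5  52. ] [ 70.  186.7]
[504.8 255.2  44. ] [-66.7 179.8]
[640.2 251.1  44. ] [ 68.6 177.3]
```

>>> jog_arm --targets '[{"turn":[0,0,0.2],"slide":[0,0,-25],"claw":100},{"turn":[0,0,0],"slide":[0,0,-20],"claw":100},{"turn":[0,0,0],"slide":[0,0,-6],"claw":100},{"turn":[0,0,0],"slide":[0,0,-2],"claw":100}]'

```text
t: 2.4
eef_pos: [560.9, 190.3, 47.7]
tcp_rot: [3.141, -0.0, 1.563]
ft_force: [-0.3, 0.3, 0.1]
opening: 0.999
grip_force: 0.0
```

```bash
python3 - <<'E'
from h import *
p=np.load("jig.npy");a=p[2];R=np.array([[np.cos(a),-np.sin(a)],[np.sin(a),np.cos(a)]])
c=read_camera("scene")
for k,z in (((483,175),44),((690,230),44),((640,403),44),((430,345),44),((186,108),52),((338,340),52),((708,213),52),((655,427),52)):
    w=ray(c,np.array(k)/4.444+[200,180],z);print(w.round(1),((w[:2]-p[:2])@R).round(1))
w=read_camera("wrist");t=-w["R"].T@w["t"];print(t,w["R"],w["mtx"],state()["eef_pos"])
cv2.imwrite("pics/w2.png",np.hstack([w["frame"][:300,100:460],c["frame"][160:310,190:370].repeat(2,0).repeat(2,1)]))
E
```

```text
[499.6 119.8  44. ] [-70.4  44.3]
[499.4 264.5  44. ] [-72.3 189. ]
[635. 262.  44.] [ 63.3 188.2]
[635.9 121.7  44. ] [65.9 47.9]
[514.1 -91.3  52. ] [ -53.3 -166.6]
[654.7  64.5  52. ] [85.3 -9.1]
[487.6 273.1  52. ] [-84.2 197.5]
[652.5 274.9  52. ] [ 80.7 201.3]
[562.31583102 257.4179943  218.58659553] [[ 9.99973023e-01 -7.34212939e-03  2.15017599e-04]
 [-7.17691010e-03 -9.70401483e-01  2.41390665e-01]
 [-1.56366810e-03 -2.41385697e-01 -9.70427999e-01]] [[318.77119624   0.         277.30921658]
 [  0.         318.77119624 208.25243534]
 [  0.           0.           1.        ]] [561.04641221 190.23395636  48.01523275]
```

View pics/w2.png

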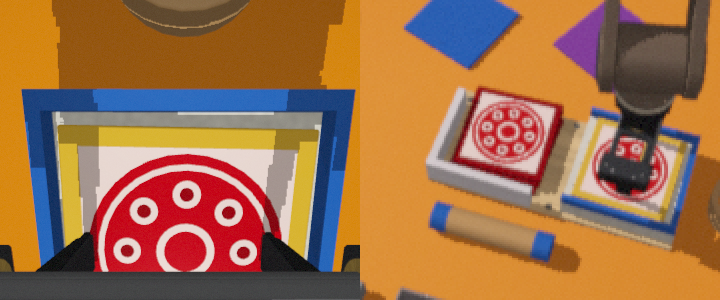

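Close up, the rosette centre is at wrist pixel (286,248), which puts the cover's centre at about (567,190), 5 mm further in x than the top camera gave. I'll trust the near view, centre on it and press gently.

>>> jog_arm --targets '[{"turn":[0,0,0],"slide":[6,0,0],"claw":100},{"turn":[0,0,0],"slide":[0,0,-2],"claw":100},{"turn":[0,0,0],"slide":[0,0,0],"claw":100}]'

```text
t: 2.88
eef_pos: [566.8, 189.9, 45.4]
tcp_rot: [-3.142, 0.0, 1.563]
ft_force: [1.0, -0.1, 0.3]
opening: 1.0
grip_force: 0.0
```

>>> jog_arm --targets '[{"turn":[0,0,0],"slide":[0,0,-1],"claw":100},{"turn":[0,0,0],"slide":[0,0,0],"claw":100}]'

```text
t: 3.12
eef_pos: [566.8, 190.0, 44.4]
tcp_rot: [3.142, 0.0, 1.563]
ft_force: [-0.1, 0.2, 0.8]
opening: 1.002
grip_force: 0.0
```

>>> jog_arm --targets '[{"turn":[0,0,0],"slide":[0,0,-0.5],"claw":100},{"turn":[0,0,0],"slide":[0,0,0],"claw":100}]'

```text
t: 3.38
eef_pos: [566.9, 190.0, 44.3]
tcp_rot: [3.141, -0.0, 1.563]
ft_force: [-1.4, -0.5, 5.1]
opening: 1.0
grip_force: 2.5
```

>>> jog_arm --targets '[{"turn":[0,0,0],"slide":[0,-2,0],"claw":100},{"turn":[0,0,0],"slide":[0,-4,0],"claw":100}]'

```text
t: 3.62
eef_pos: [567.1, 184.2, 44.3]
tcp_rot: [3.141, -0.0, 1.563]
ft_force: [0.1, 1.6, 6.1]
opening: 1.002
grip_force: 2.8
```

>>> jog_arm --targets '[{"turn":[0,0,0],"slide":[0,-4,0],"claw":100},{"turn":[0,0,0],"slide":[0,-4,0],"claw":100}]'

```text
t: 3.88
eef_pos: [567.3, 176.0, 44.3]
tcp_rot: [3.14, -0.0, 1.563]
ft_force: [0.3, 1.0, 5.3]
opening: 1.001
grip_force: 2.6
```

```bash
python3 - <<'E'
from h import *
w=read_camera("wrist");print(look_for("cover","wrist")[:1])
f=w["frame"]; g=cv2.inRange(cv2.cvtColor(f,cv2.COLOR_BGR2HSV),(18,120,90),(32,255,255)); g[300:]=0
for col in (200,240,280,320,360):
    r=np.flatnonzero(g[60:200,col]); print(col,(r[:1]+60), end=" ") 
    if len(r): print(ray(w,(col,r[0]+60),44).round(1))
print(state()["ft_force"],state()["eef_pos"])
E
```

```text
[{'xy': [274.5, 199.7], 'conf': 0.61}]
200 [121] [528.7 247.5  44. ]
240 [118] [549.5 248.8  44. ]
280 [116] [570.1 249.6  44. ]
320 [114] [590.8 250.5  44. ]
360 [111] [611.3 251.8  44. ]
[ 0.7213383  -1.1528797   5.03529863] [567.23192352 175.66420409  44.31682302]
```

The trailing edge has moved to y≈250 but the cover has yawed about +3°. I'll counter-rotate while dragging.

>>> jog_arm --targets '[{"turn":[0,0,-1],"slide":[0,-2,0],"claw":100},{"turn":[0,0,-1],"slide":[0,-3,0],"claw":100},{"turn":[0,0,-1],"slide":[0,-4,0],"claw":100},{"turn":[0,0,0],"slide":[0,-4,0],"claw":100}]'

```text
t: 4.47
eef_pos: [567.2, 163.0, 44.3]
tcp_rot: [3.141, -0.0, 1.51]
ft_force: [-0.7, 1.2, 5.3]
opening: 1.004
grip_force: 2.7
```

```bash
cat > e.py <<'E'
from h import *
def edge(z=44,cols=(200,240,280,320,360)):
    w=read_camera("wrist"); f=w["frame"]; g=cv2.inRange(cv2.cvtColor(f,cv2.COLOR_BGR2HSV),(18,120,90),(32,255,255)); g[300:]=0
    o=[]
    for col in cols:
        r=np.flatnonzero(g[40:240,col])
        if len(r): o.append(ray(w,(col,r[0]+40),z)[:2])
    print(np.round(o,1).tolist()); s=state(); print(s["t"],s["ft_force"].round(1),s["eef_pos"].round(1)); return w
E
python3 -c "from e import *;edge()"
```

```text
[[532.7, 238.9], [553.6, 240.1], [574.2, 240.8], [594.8, 242.0], [615.2, 243.2]]
4.525 [ 0.7 -0.2  5.6] [567.2 162.6  44.4]
```

>>> jog_arm --targets '[{"turn":[0,0,0],"slide":[0,-4,-0.3],"claw":100},{"turn":[0,0,0],"slide":[0,-4,0],"claw":100},{"turn":[0,0,0],"slide":[0,-4,0],"claw":100},{"turn":[0,0,0],"slide":[0,-4,0],"claw":100}]'

```text
t: 5.03
eef_pos: [567.4, 147.0, 44.3]
tcp_rot: [3.14, -0.001, 1.51]
ft_force: [-0.4, 1.9, 9.1]
opening: 1.0
grip_force: 4.1
```

```bash
python3 -c "
from e import *;w=edge();cv2.imwrite('pics/w3.png',w['frame'])"
```

```text
[[533.0, 223.0], [553.8, 224.2], [574.5, 225.4], [595.0, 226.6], [615.4, 227.8]]
5.075 [0.8 1.  8.5] [567.5 146.6  44.4]
```

View pics/w3.png

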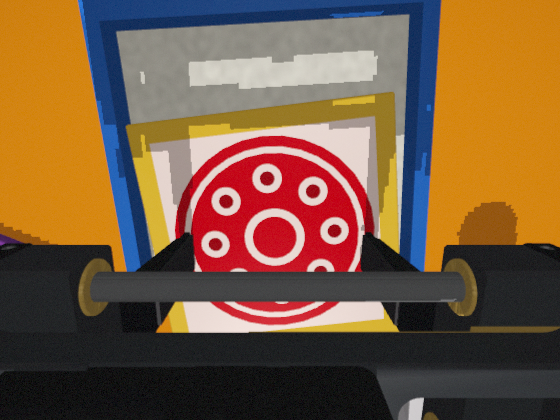

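The cover is halfway out and yawed about +3°. Its back edge runs from (128,125) to (395,93), leaving about 34 mm to the back wall. That is enough room to set the fingers behind it and push it square.

>>> jog_arm --targets '[{"turn":[0,0,0],"slide":[0,0,22],"claw":100},{"turn":[0,0,1.4],"slide":[0,50,0],"claw":100},{"turn":[0,0,1.4],"slide":[0,49,0],"claw":100},{"turn":[0,0,0],"slide":[0,0,0],"claw":100}]'

```text
t: 5.58
eef_pos: [566.5, 248.6, 65.4]
tcp_rot: [3.141, -0.0, 1.563]
ft_force: [-0.5, -0.1, 0.0]
opening: 1.001
grip_force: 0.0
```

>>> jog_arm --targets '[{"turn":[0,0,0],"slide":[0,-2.5,-13],"claw":100},{"turn":[0,0,0],"slide":[0,0,-8],"claw":100},{"turn":[0,0,0],"slide":[0,0,-5.5],"claw":100}]'

```text
t: 5.95
eef_pos: [566.8, 242.4, 38.2]
tcp_rot: [-3.141, 0.0, 1.558]
ft_force: [-0.4, 0.6, 0.1]
opening: 0.998
grip_force: 0.0
```

>>> jog_arm --targets '[{"turn":[0,0,0],"slide":[0,-3,0],"claw":100},{"turn":[0,0,0],"slide":[0,-3,0],"claw":100},{"turn":[0,0,0],"slide":[0,-3,0],"claw":100}]'

```text
t: 6.32
eef_pos: [567.1, 234.2, 39.4]
tcp_rot: [3.141, -0.0, 1.559]
ft_force: [-0.1, 0.5, -0.4]
opening: 1.0
grip_force: 0.2
```

>>> jog_arm --targets '[{"turn":[0,0,0],"slide":[0,-4,0],"claw":100},{"turn":[0,0,0],"slide":[0,-4,0],"claw":100},{"turn":[0,0,0],"slide":[0,-4,0],"claw":100}]'

```text
t: 6.7
eef_pos: [566.9, 222.2, 39.2]
tcp_rot: [3.141, -0.0, 1.559]
ft_force: [0.9, 0.7, 1.0]
opening: 1.002
grip_force: 0.2
```

```bash
python3 -c "
from e import *;w=edge(44,(240,280,320));cv2.imwrite('pics/w4.png',w['frame'])"
```

```text
[[550.7, 314.1], [570.1, 312.5]]
6.75 [ 0.5 -0.2 -0.8] [566.9 221.8  39.2]
```

>>> jog_arm --targets '[{"turn":[0,0,0],"slide":[0,-6,-1.2],"claw":100},{"turn":[0,0,0],"slide":[0,-6,0],"claw":100},{"turn":[0,0,0],"slide":[0,-6,0],"claw":100},{"turn":[0,0,0],"slide":[0,-6,0],"claw":100},{"turn":[0,0,0],"slide":[0,-6,0],"claw":100}]'

```text
t: 7.38
eef_pos: [566.9, 192.0, 37.9]
tcp_rot: [3.141, 0.0, 1.559]
ft_force: [0.0, 0.1, -0.3]
opening: 1.003
grip_force: 0.2
```

>>> jog_arm --targets '[{"turn":[0,0,0],"slide":[0,-6,0],"claw":100},{"turn":[0,0,0],"slide":[0,-6,0],"claw":100},{"turn":[0,0,0],"slide":[0,-6,0],"claw":100},{"turn":[0,0,0],"slide":[0,-6,0],"claw":100},{"turn":[0,0,0],"slide":[0,-6,0],"claw":100}]'

```text
t: 8.0
eef_pos: [566.8, 162.1, 37.9]
tcp_rot: [3.142, 0.0, 1.559]
ft_force: [-0.6, -0.5, -0.0]
opening: 1.0
grip_force: 0.1
```

```bash
python3 -c "
from h import *
c=read_camera('scene');w=read_camera('wrist')
cv2.imwrite('pics/m5.png',np.hstack([w['frame'][:300,100:460],c['frame'][160:310,190:370].repeat(2,0).repeat(2,1)]));print(state()['ft_force'],state()['eef_pos'])"
```

```text
[-0.02537859  0.43094081 -0.24971386] [566.89253433 161.87040284  37.92720475]
```

View pics/m5.png

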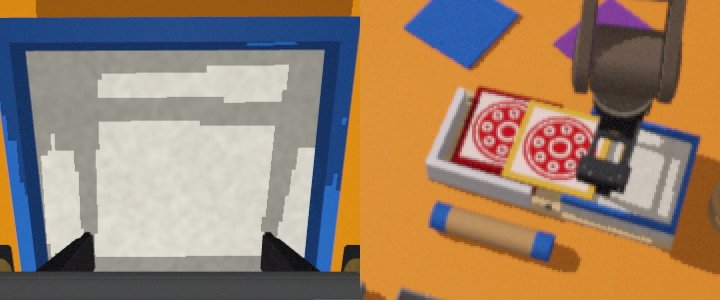

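The cover is sliding square ahead of the fingers (scene, right half, (558,148)) and now bridges onto the pile.

>>> jog_arm --targets '[{"turn":[0,0,0],"slide":[0,-6,0],"claw":100},{"turn":[0,0,0],"slide":[0,-6,0],"claw":100},{"turn":[0,0,0],"slide":[0,-6,0],"claw":100},{"turn":[0,0,0],"slide":[0,-6,0],"claw":100},{"turn":[0,0,0],"slide":[0,-6,0],"claw":100}]'

```text
t: 8.72
eef_pos: [566.9, 132.0, 37.9]
tcp_rot: [3.141, 0.0, 1.559]
ft_force: [0.1, -0.3, -0.3]
opening: 1.001
grip_force: 0.2
```

>>> jog_arm --targets '[{"turn":[0,0,0],"slide":[0,-5,-0.4],"claw":100},{"turn":[0,0,0],"slide":[0,-5,0],"claw":100},{"turn":[0,0,0],"slide":[0,-5,0],"claw":100},{"turn":[0,0,0],"slide":[0,-5,0],"claw":100},{"turn":[0,0,0],"slide":[0,-5,0],"claw":100}]'

```text
t: 9.35
eef_pos: [566.9, 107.2, 37.5]
tcp_rot: [3.141, -0.0, 1.559]
ft_force: [0.5, -0.5, 0.6]
opening: 1.003
grip_force: 0.2
```

>>> jog_arm --targets '[{"turn":[0,0,0],"slide":[0,-5,0],"claw":100},{"turn":[0,0,0],"slide":[0,-5,0],"claw":100},{"turn":[0,0,0],"slide":[0,-4,0],"claw":100}]'

```text
t: 9.72
eef_pos: [566.9, 93.1, 37.5]
tcp_rot: [3.142, 0.0, 1.559]
ft_force: [-0.0, 0.5, 0.4]
opening: 1.001
grip_force: 0.2
```

```bash
python3 -c "
from h import *
c=read_camera('scene');w=read_camera('wrist')
cv2.imwrite('pics/m6.png',np.hstack([w['frame'][:300,100:460],c['frame'][160:310,190:370].repeat(2,0).repeat(2,1)]));print(state()['ft_force'],state()['eef_pos'])"
```

```text
[-0.29256587 -0.08163967  0.53580952] [566.88820615  93.05779874  37.52792205]
```

View pics/m6.png

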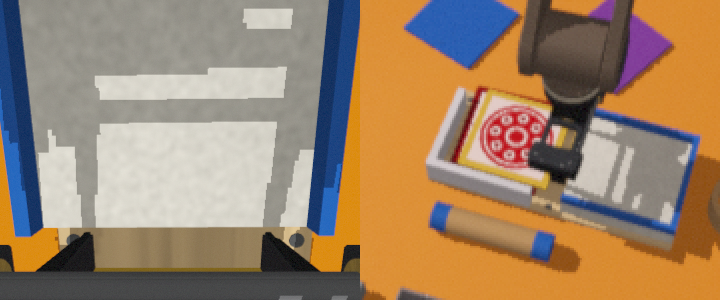

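The cover now lies on the pile (scene, right half, (515,137)) and the fingers are clear of the deck. I'll lower them in the gap to push all four panels together towards the side fence.

>>> jog_arm --targets '[{"turn":[0,0,0],"slide":[0,0.8,0],"claw":100},{"turn":[0,0,0],"slide":[0,0,-10],"claw":100},{"turn":[0,0,0],"slide":[0,0,-10],"claw":100},{"turn":[0,0,0],"slide":[0,0,-5.5],"claw":100},{"turn":[0,0,0],"slide":[0,0,0],"claw":100}]'

```text
t: 10.45
eef_pos: [566.6, 94.3, 11.3]
tcp_rot: [-3.141, 0.0, 1.559]
ft_force: [0.1, 0.1, 0.2]
opening: 0.999
grip_force: 0.0
```

>>> jog_arm --targets '[{"turn":[0,0,0],"slide":[0,-4,0],"claw":100},{"turn":[0,0,0],"slide":[0,-4,0],"claw":100},{"turn":[0,0,0],"slide":[0,-4,0],"claw":100}]'

```text
t: 10.82
eef_pos: [567.0, 81.9, 12.3]
tcp_rot: [3.141, -0.0, 1.559]
ft_force: [-0.2, -0.2, 1.1]
opening: 1.002
grip_force: 0.2
```

>>> jog_arm --targets '[{"turn":[0,0,0],"slide":[0,-3,0],"claw":100},{"turn":[0,0,0],"slide":[0,-3,0],"claw":100}]'

```text
t: 11.08
eef_pos: [566.9, 76.1, 12.1]
tcp_rot: [3.141, -0.0, 1.559]
ft_force: [0.6, 1.2, 1.1]
opening: 0.997
grip_force: 0.8
```

>>> jog_arm --targets '[{"turn":[0,0,0],"slide":[0,-2.5,0],"claw":100},{"turn":[0,0,0],"slide":[0,-2.5,0],"claw":100}]'

```text
t: 11.32
eef_pos: [566.9, 71.2, 12.1]
tcp_rot: [3.141, -0.0, 1.559]
ft_force: [0.2, 1.9, 0.9]
opening: 0.998
grip_force: 0.8
```

>>> jog_arm --targets '[{"turn":[0,0,0],"slide":[0,-2,0],"claw":100},{"turn":[0,0,0],"slide":[0,-2,0],"claw":100}]'

```text
t: 11.58
eef_pos: [566.9, 67.2, 12.0]
tcp_rot: [3.141, -0.0, 1.559]
ft_force: [1.1, 3.3, 1.3]
opening: 0.999
grip_force: 1.2
```

>>> jog_arm --targets '[{"turn":[0,0,0],"slide":[0,-1,0],"claw":100},{"turn":[0,0,0],"slide":[0,-1,0],"claw":100}]'

```text
t: 11.82
eef_pos: [566.7, 65.3, 12.0]
tcp_rot: [-3.141, -0.0, 1.559]
ft_force: [-0.5, 4.6, 0.3]
opening: 0.998
grip_force: 1.7
```

>>> jog_arm --targets '[{"turn":[0,0,0],"slide":[0,-1,0],"claw":100},{"turn":[0,0,0],"slide":[0,0,0],"claw":100}]'

```text
t: 12.08
eef_pos: [566.8, 64.2, 11.9]
tcp_rot: [-3.141, 0.0, 1.559]
ft_force: [-1.7, 1.8, -0.1]
opening: 1.001
grip_force: 1.2
```

>>> jog_arm --targets '[{"turn":[0,0,0],"slide":[0,-1,0],"claw":100},{"turn":[0,0,0],"slide":[0,0,0],"claw":100}]'

```text
t: 12.32
eef_pos: [566.8, 63.7, 12.0]
tcp_rot: [-3.141, -0.0, 1.56]
ft_force: [-0.9, 6.5, -0.6]
opening: 1.002
grip_force: 3.5
```

>>> jog_arm --targets '[{"turn":[0,0,0],"slide":[0,-1,0],"claw":100},{"turn":[0,0,0],"slide":[0,0,0],"claw":100}]'

```text
t: 12.58
eef_pos: [566.7, 63.5, 12.0]
tcp_rot: [3.142, -0.001, 1.56]
ft_force: [-1.1, 15.4, -0.3]
opening: 1.002
grip_force: 7.4
```

>>> jog_arm --targets '[{"turn":[0,0,0],"slide":[0,-0.7,0],"claw":100},{"turn":[0,0,0],"slide":[0,0,0],"claw":100}]'

```text
t: 12.82
eef_pos: [566.7, 63.5, 12.0]
tcp_rot: [3.142, -0.001, 1.561]
ft_force: [-1.5, 20.8, -0.5]
opening: 0.998
grip_force: 10.2
```

All panels now stop firmly against the side fence. Next I back off and come round to the −x side, turned 90°.

>>> jog_arm --targets '[{"turn":[0,0,0],"slide":[0,4,0],"claw":100},{"turn":[0,0,0],"slide":[0,2,20],"claw":100},{"turn":[0,0,0],"slide":[0,0,50],"claw":100},{"turn":[0,0,10],"slide":[0,0,30],"claw":100},{"turn":[0,0,10],"slide":[-20,-10,0],"claw":100}]'

```text
t: 13.45
eef_pos: [548.5, 57.3, 114.4]
tcp_rot: [3.137, 0.002, 1.915]
ft_force: [0.1, -0.2, -1.2]
opening: 1.0
grip_force: 0.0
```

>>> jog_arm --targets '[{"turn":[0,0,10],"slide":[-20,-15,0],"claw":100},{"turn":[0,0,10],"slide":[-20,-15,0],"claw":100},{"turn":[0,0,10],"slide":[-20,-15,0],"claw":100},{"turn":[0,0,10],"slide":[-20,-15,0],"claw":100},{"turn":[0,0,10],"slide":[-22,-12,0],"claw":100}]'

```text
t: 14.08
eef_pos: [444.4, -15.3, 112.2]
tcp_rot: [-3.141, 0.001, 2.787]
ft_force: [0.9, -0.7, 0.1]
opening: 0.998
grip_force: 0.0
```

>>> jog_arm --targets '[{"turn":[0,0,10],"slide":[0,0,0],"claw":100},{"turn":[0,0,10],"slide":[0,0,0],"claw":100},{"turn":[0,0,0],"slide":[0,0,0],"claw":100}]'

```text
t: 14.45
eef_pos: [445.0, -14.8, 112.1]
tcp_rot: [-3.141, 0.0, 3.129]
ft_force: [0.9, 0.0, 0.2]
opening: 1.001
grip_force: 0.0
```

```bash
python3 -c "
from h import *
c=read_camera('scene');w=read_camera('wrist')
cv2.imwrite('pics/m7.png',np.hstack([cv2.resize(w['frame'],(400,300)),cv2.resize(c['frame'][160:310,190:370],(360,300),interpolation=2)]));s=state();print(s['ft_force'],s['eef_pos'],s['tcp_rot'],s['joints'])"
```

```text
[ 0.51863065 -0.39233217 -0.60030505] [444.93217088 -14.58964598 112.06729159] [-3.14148884e+00  1.47602582e-04  3.12602604e+00] [-1.81309746e-01  3.96998771e-01  2.09765499e+00 -1.29501713e-04
  6.46776194e-01 -1.73643611e+00]
```

View pics/m7.png

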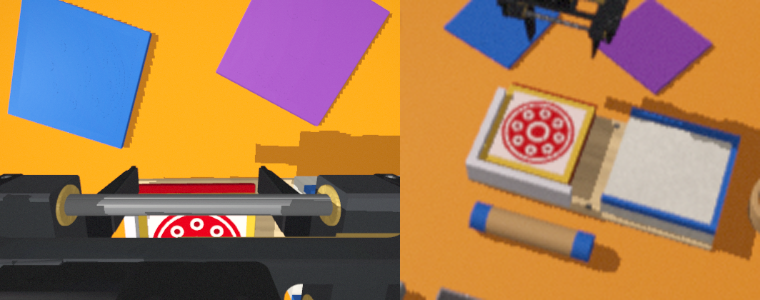

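The pile is against the side fence, topped by the cover (right half, (540,133)). A lower red panel still sticks out towards −x. Before going down I check the clearance to the blue and purple look-alikes.

```bash
python3 -c "
from h import *
w=read_camera('wrist')
for k in ((124,148),(152,33),(317,125),(217,72),(390,12)):
  print(ray(w,np.array(k)*1.4,8).round(0))
for k,z in (((138,187),24),((256,185),24),((140,194),40)): print(ray(w,np.array(k)*1.4,z).round(0))"
```

```text
[ 444. -107.    8.]
[314. -64.   8.]
[419. 130.   8.]
[356.   8.   8.]
[297. 195.   8.]
[490. -89.  24.]
[489.  55.  24.]
[492. -83.  40.]
```

>>> jog_arm --targets '[{"turn":[0,0,0],"slide":[0,0,-45],"claw":100},{"turn":[0,0,0],"slide":[0,0,-35],"claw":100},{"turn":[0,0,0],"slide":[0,0,-15],"claw":100},{"turn":[0,0,0],"slide":[0,0,-5],"claw":100}]'

```text
t: 15.1
eef_pos: [444.6, -14.4, 11.2]
tcp_rot: [3.141, -0.002, 3.128]
ft_force: [-0.1, 0.1, 0.3]
opening: 1.002
grip_force: 0.0
```

>>> jog_arm --targets '[{"turn":[0,0,0],"slide":[6,0,0],"claw":100},{"turn":[0,0,0],"slide":[6,0,0],"claw":100},{"turn":[0,0,0],"slide":[6,0,0],"claw":100},{"turn":[0,0,0],"slide":[4,0,0],"claw":100},{"turn":[0,0,0],"slide":[4,0,0],"claw":100}]'

```text
t: 15.72
eef_pos: [471.2, -14.4, 12.2]
tcp_rot: [3.142, 0.0, 3.13]
ft_force: [0.6, 0.1, -0.4]
opening: 1.0
grip_force: 0.0
```

>>> jog_arm --targets '[{"turn":[0,0,0],"slide":[3,0,0],"claw":100},{"turn":[0,0,0],"slide":[3,0,0],"claw":100}]'

```text
t: 15.98
eef_pos: [476.8, -14.4, 12.0]
tcp_rot: [3.141, -0.001, 3.13]
ft_force: [-1.3, 0.1, -0.7]
opening: 1.002
grip_force: 0.6
```

>>> jog_arm --targets '[{"turn":[0,0,0],"slide":[2.5,0,0],"claw":100},{"turn":[0,0,0],"slide":[2.5,0,0],"claw":100}]'

```text
t: 16.23
eef_pos: [481.9, -14.4, 12.0]
tcp_rot: [3.141, -0.0, 3.13]
ft_force: [-0.1, 0.1, -0.7]
opening: 0.998
grip_force: 0.7
```

>>> jog_arm --targets '[{"turn":[0,0,0],"slide":[2,0,0],"claw":100},{"turn":[0,0,0],"slide":[2,0,0],"claw":100}]'

```text
t: 16.48
eef_pos: [485.8, -14.4, 12.0]
tcp_rot: [3.141, -0.0, 3.13]
ft_force: [-1.6, 0.8, -0.1]
opening: 1.0
grip_force: 0.9
```

>>> jog_arm --targets '[{"turn":[0,0,0],"slide":[1,0,0],"claw":100},{"turn":[0,0,0],"slide":[1,0,0],"claw":100}]'

```text
t: 16.73
eef_pos: [487.9, -14.4, 12.0]
tcp_rot: [3.141, -0.0, 3.13]
ft_force: [-1.9, -0.5, -1.3]
opening: 1.003
grip_force: 0.8
```

>>> jog_arm --targets '[{"turn":[0,0,0],"slide":[1,0,0],"claw":100},{"turn":[0,0,0],"slide":[1,0,0],"claw":100}]'

```text
t: 16.98
eef_pos: [489.9, -14.4, 12.0]
tcp_rot: [3.141, -0.0, 3.13]
ft_force: [-2.1, -0.5, -0.9]
opening: 1.0
grip_force: 0.8
```

>>> jog_arm --targets '[{"turn":[0,0,0],"slide":[1,0,0],"claw":100},{"turn":[0,0,0],"slide":[0,0,0],"claw":100}]'

```text
t: 17.23
eef_pos: [490.6, -14.4, 12.0]
tcp_rot: [3.141, -0.001, 3.13]
ft_force: [-4.0, -1.2, 0.2]
opening: 0.995
grip_force: 1.6
```

>>> jog_arm --targets '[{"turn":[0,0,0],"slide":[0.7,0,0],"claw":100},{"turn":[0,0,0],"slide":[0,0,0],"claw":100}]'

```text
t: 17.48
eef_pos: [490.7, -14.4, 12.0]
tcp_rot: [3.141, -0.002, 3.131]
ft_force: [-5.5, -1.1, 3.2]
opening: 1.001
grip_force: 3.1
```

>>> jog_arm --targets '[{"turn":[0,0,0],"slide":[0.7,0,0],"claw":100},{"turn":[0,0,0],"slide":[0,0,0],"claw":100}]'

```text
t: 17.73
eef_pos: [490.7, -14.3, 11.9]
tcp_rot: [3.141, -0.003, 3.131]
ft_force: [-8.4, -1.6, 3.8]
opening: 1.002
grip_force: 4.4
```

>>> jog_arm --targets '[{"turn":[0,0,0],"slide":[0.6,0,0],"claw":100},{"turn":[0,0,0],"slide":[0,0,0],"claw":100}]'

```text
t: 17.98
eef_pos: [490.7, -14.2, 11.8]
tcp_rot: [3.141, -0.005, 3.131]
ft_force: [-11.5, -1.4, 4.2]
opening: 1.0
grip_force: 5.5
```

>>> jog_arm --targets '[{"turn":[0,0,0],"slide":[-5,0,0],"claw":100},{"turn":[0,0,0],"slide":[-25,0,5],"claw":100},{"turn":[0,0,0],"slide":[-10,0,45],"claw":100},{"turn":[0,0,0],"slide":[0,0,55],"claw":100},{"turn":[0,0,0],"slide":[0,0,0],"claw":100}]'

```text
t: 18.6
eef_pos: [455.0, -14.8, 120.5]
tcp_rot: [-3.14, 0.008, 3.13]
ft_force: [-0.6, 0.6, -0.2]
opening: 1.001
grip_force: 0.0
```

```bash
python3 -c "
from h import *
c=read_camera('scene');w=read_camera('top')
cv2.imwrite('pics/m8.png',np.hstack([cv2.resize(w['frame'][140:230,250:340],(400,400),interpolation=2),cv2.resize(c['frame'][190:270,210:290],(400,400),interpolation=2)]));s=state();print(s['ft_force'],s['eef_pos'],s['tcp_rot'])"
```

```text
[ 0.01176273 -0.34049161 -1.0140591 ] [453.3435823  -14.50549834 117.41767741] [-3.14133286e+00  2.49028088e-03  3.13004300e+00]
```

View pics/m8.png

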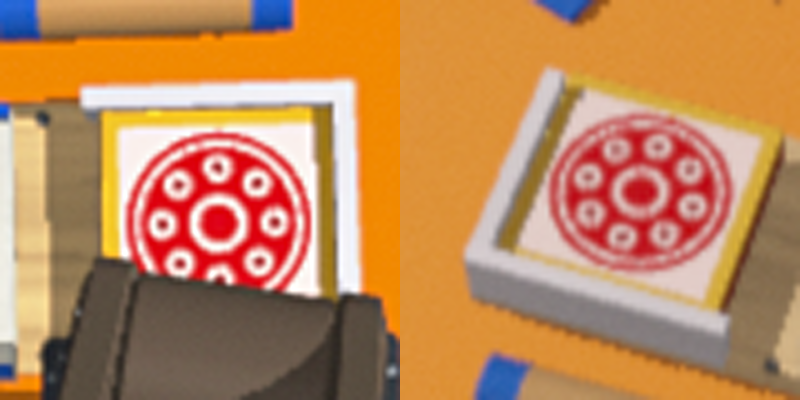

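From the pictures, the pile looks square and flush in the fence corner (gold cover at left (215,210), no red showing past it). I'll repeat both pushes once to confirm by contact.

>>> jog_arm --targets '[{"turn":[0,0,-10],"slide":[20,15,0],"claw":100},{"turn":[0,0,-10],"slide":[20,15,0],"claw":100},{"turn":[0,0,-10],"slide":[20,15,0],"claw":100},{"turn":[0,0,-10],"slide":[20,15,0],"claw":100},{"turn":[0,0,-10],"slide":[20,15,0],"claw":100}]'

```text
t: 19.32
eef_pos: [553.2, 61.1, 115.2]
tcp_rot: [-3.14, -0.001, 2.252]
ft_force: [-0.0, -0.7, -0.0]
opening: 1.003
grip_force: 0.0
```

>>> jog_arm --targets '[{"turn":[0,0,-10],"slide":[14,15,0],"claw":100},{"turn":[0,0,-10],"slide":[0,0,0],"claw":100},{"turn":[0,0,-10],"slide":[0,0,0],"claw":100},{"turn":[0,0,-10],"slide":[0,0,0],"claw":100},{"turn":[0,0,0],"slide":[0,0,0],"claw":100}]'

```text
t: 19.95
eef_pos: [566.5, 75.5, 115.4]
tcp_rot: [-3.14, 0.0, 1.56]
ft_force: [1.2, -1.1, 0.4]
opening: 0.997
grip_force: 0.0
```

>>> jog_arm --targets '[{"turn":[0,0,0],"slide":[0,3,-45],"claw":100},{"turn":[0,0,0],"slide":[0,0,-35],"claw":100},{"turn":[0,0,0],"slide":[0,0,-17],"claw":100},{"turn":[0,0,0],"slide":[0,0,-6],"claw":100},{"turn":[0,0,0],"slide":[0,0,0],"claw":100}]'

```text
t: 20.58
eef_pos: [567.2, 78.5, 14.4]
tcp_rot: [3.141, -0.0, 1.56]
ft_force: [0.9, -0.5, 0.2]
opening: 0.997
grip_force: 0.0
```

>>> jog_arm --targets '[{"turn":[0,0,0],"slide":[0,-4,0],"claw":100},{"turn":[0,0,0],"slide":[0,-4,0],"claw":100},{"turn":[0,0,0],"slide":[0,-3,0],"claw":100},{"turn":[0,0,0],"slide":[0,-2,0],"claw":100},{"turn":[0,0,0],"slide":[0,-1,0],"claw":100}]'

```text
t: 21.2
eef_pos: [566.9, 64.4, 14.1]
tcp_rot: [3.141, 0.0, 1.559]
ft_force: [0.4, -0.1, 0.6]
opening: 0.997
grip_force: 0.0
```

>>> jog_arm --targets '[{"turn":[0,0,0],"slide":[0,-1,0],"claw":100},{"turn":[0,0,0],"slide":[0,0,0],"claw":100}]'

```text
t: 21.45
eef_pos: [566.8, 63.8, 14.0]
tcp_rot: [3.142, -0.0, 1.56]
ft_force: [-0.9, 2.7, 0.8]
opening: 0.999
grip_force: 1.1
```

>>> jog_arm --targets '[{"turn":[0,0,0],"slide":[0,-0.7,0],"claw":100},{"turn":[0,0,0],"slide":[0,0,0],"claw":100}]'

```text
t: 21.7
eef_pos: [566.7, 63.6, 14.1]
tcp_rot: [-3.142, -0.0, 1.56]
ft_force: [-0.1, 7.5, 0.5]
opening: 0.999
grip_force: 3.9
```

>>> jog_arm --targets '[{"turn":[0,0,0],"slide":[0,-0.3,0],"claw":100},{"turn":[0,0,0],"slide":[0,0,0],"claw":100}]'

```text
t: 21.95
eef_pos: [566.8, 63.6, 14.1]
tcp_rot: [3.142, -0.001, 1.56]
ft_force: [-1.0, 11.0, 1.1]
opening: 1.002
grip_force: 5.1
```

>>> jog_arm --targets '[{"turn":[0,0,0],"slide":[0,5,0],"claw":100},{"turn":[0,0,0],"slide":[0,5,10],"claw":100},{"turn":[0,0,0],"slide":[0,0,50],"claw":100},{"turn":[0,0,10],"slide":[0,0,42],"claw":100},{"turn":[0,0,10],"slide":[-20,-14,0],"claw":100}]'

```text
t: 22.58
eef_pos: [548.8, 59.0, 119.6]
tcp_rot: [3.135, 0.002, 1.915]
ft_force: [-0.6, 0.0, -0.0]
opening: 0.999
grip_force: 0.0
```

>>> jog_arm --targets '[{"turn":[0,0,10],"slide":[-20,-15,0],"claw":100},{"turn":[0,0,10],"slide":[-20,-15,0],"claw":100},{"turn":[0,0,10],"slide":[-20,-15,0],"claw":100},{"turn":[0,0,10],"slide":[-20,-15,0],"claw":100},{"turn":[0,0,10],"slide":[-14,-14,0],"claw":100}]'

```text
t: 23.2
eef_pos: [452.2, -15.8, 116.7]
tcp_rot: [3.142, 0.001, 2.787]
ft_force: [-0.5, 0.3, 0.5]
opening: 1.001
grip_force: 0.0
```

>>> jog_arm --targets '[{"turn":[0,0,10],"slide":[0,0,0],"claw":100},{"turn":[0,0,10],"slide":[0,0,0],"claw":100},{"turn":[0,0,0],"slide":[0,0,0],"claw":100}]'

```text
t: 23.58
eef_pos: [453.0, -15.5, 116.6]
tcp_rot: [-3.141, 0.001, 3.129]
ft_force: [-0.2, -0.3, -0.5]
opening: 1.002
grip_force: 0.0
```

>>> jog_arm --targets '[{"turn":[0,0,0],"slide":[0,0,-45],"claw":100},{"turn":[0,0,0],"slide":[0,0,-35],"claw":100},{"turn":[0,0,0],"slide":[0,0,-17],"claw":100},{"turn":[0,0,0],"slide":[10,0,-6],"claw":100},{"turn":[0,0,0],"slide":[10,0,0],"claw":100}]'

```text
t: 24.2
eef_pos: [474.0, -15.5, 13.3]
tcp_rot: [3.142, 0.001, 3.128]
ft_force: [-0.5, -0.0, 0.5]
opening: 0.998
grip_force: 0.0
```

>>> jog_arm --targets '[{"turn":[0,0,0],"slide":[8,0,0],"claw":100},{"turn":[0,0,0],"slide":[5,0,0],"claw":100},{"turn":[0,0,0],"slide":[2.5,0,0],"claw":100},{"turn":[0,0,0],"slide":[1,0,0],"claw":100},{"turn":[0,0,0],"slide":[0.5,0,0],"claw":100}]'

```text
t: 24.82
eef_pos: [489.8, -15.4, 13.1]
tcp_rot: [3.141, -0.0, 3.13]
ft_force: [-0.2, -0.5, -0.0]
opening: 1.0
grip_force: 0.0
```

>>> jog_arm --targets '[{"turn":[0,0,0],"slide":[0.7,0,0],"claw":100},{"turn":[0,0,0],"slide":[0,0,0],"claw":100}]'

```text
t: 25.08
eef_pos: [490.5, -15.4, 13.0]
tcp_rot: [3.141, -0.0, 3.13]
ft_force: [-0.2, 0.2, 0.8]
opening: 1.002
grip_force: 0.1
```

>>> jog_arm --targets '[{"turn":[0,0,0],"slide":[0.7,0,0],"claw":100},{"turn":[0,0,0],"slide":[0,0,0],"claw":100}]'

```text
t: 25.32
eef_pos: [490.7, -15.3, 12.9]
tcp_rot: [3.141, -0.001, 3.13]
ft_force: [-4.9, -0.1, 2.3]
opening: 1.001
grip_force: 1.9
```

>>> jog_arm --targets '[{"turn":[0,0,0],"slide":[0.8,0,0],"claw":100},{"turn":[0,0,0],"slide":[0,0,0],"claw":100}]'

```text
t: 25.58
eef_pos: [490.7, -15.3, 12.8]
tcp_rot: [3.141, -0.003, 3.131]
ft_force: [-7.5, -1.5, 3.2]
opening: 1.002
grip_force: 3.6
```

>>> jog_arm --targets '[{"turn":[0,0,0],"slide":[-5,0,0],"claw":100},{"turn":[0,0,0],"slide":[-25,0,5],"claw":100},{"turn":[0,0,0],"slide":[-10,0,45],"claw":100},{"turn":[0,0,0],"slide":[0,0,60],"claw":100},{"turn":[0,0,0],"slide":[0,0,60],"claw":100}]'

```text
t: 26.2
eef_pos: [452.0, -15.5, 185.0]
tcp_rot: [3.142, 0.001, 3.13]
ft_force: [1.4, -1.3, 0.1]
opening: 0.999
grip_force: 0.0
```

```bash
python3 -c "
from h import *
w=read_camera('wrist');f=w['frame'];h=cv2.cvtColor(f,cv2.COLOR_BGR2HSV)
g=cv2.inRange(h,(18,120,70),(32,255,255))
cs=cv2.findContours(g,0,2)[0];k=max(cs,key=cv2.contourArea);r=cv2.minAreaRect(k);print(r)
for b in cv2.boxPoints(r): print(b.round(),ray(w,b,40).round(1))
s=state();print(s['t'],s['eef_pos'],s['ft_force'])"
```

```text
((279.49993896484375, 134.99996948242188), (558.9998779296875, 269.99993896484375), 0.0)
[  0. 270.] [ 528.9 -314.2   40. ]
[0. 0.] [ 272.9 -257.1   40. ]
[559.   0.] [278.6 233.6  40. ]
[559. 270.] [535.9 285.4  40. ]
26.25 [454.38886401 -15.72290135 191.66881434] [0.73615859 0.05084673 6.819046  ]
```

>>> jog_arm --targets '[{"turn":[0,0,0],"slide":[0,0,0],"claw":100},{"turn":[0,0,0],"slide":[0,0,0],"claw":100},{"turn":[0,0,0],"slide":[0,0,0],"claw":100}]'

```text
t: 26.62
eef_pos: [451.7, -15.4, 181.8]
tcp_rot: [3.141, -0.002, 3.13]
ft_force: [0.1, 0.1, 0.5]
opening: 1.002
grip_force: 0.0
```

```bash
python3 -c "
from cell import *
print(job_done())"
```

```text
the job is handed in; nothing more can be done
None
```

I slid the cover onto the pile, pushed all four panels square against both fences and handed the job in at 26.6 s; repeat pushes stopped within about 0.1 mm of the first, but I had no clear picture after the last ones, and one early push peaked at about 21 N.

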